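# Push the board of casts home in the drying rack and turn the catch over it

## Robot

A 7-joint arm with a two-finger parallel gripper is mounted at the origin on a cart in front of the work surface, level with it; the furniture and walls round the work are solid. World frame = base frame: x ahead of the robot, y to its left, z up, the work surface at z = 0. Lengths are in m, angles in rad, forces in N, time in s.
With the tool pointing down it reaches from about 0.425 to 1.025 m from the base axis. Payload 9.4 kg.
Tool frame: the origin (TCP) lies at the very end of the fingers, on their centre line; the grasp point (between the pads) lies 19 mm behind it; y points along the fingers, x is the direction in which the jaws open and shut, and the axes are right-handed (so a half turn about y gives the same grasp; the last joint's range is limited). The gripper opens to 93 mm and grips with 3 to 60 N. Pads are 15 mm wide; open, the fingers measure 128 mm over their backs; the gripper's body (75 mm by 188 mm) begins 65 mm behind the grasp point.
Start: joints at [-1.258, 0.599, -0.003, 1.599, 0.002, 0.943, -0.08], TCP at [0.276, 0.671, 0.193] pointing down, gripper open.
Joint ranges: [-2.57, 2.57], [-0.35, 1.97], [-1.29, 1.29], [0.11, 2.56], [-1.05, 4.19], [0.11, 1.86], [-2.63, 2.63]. Speed limits (rad/s): [2.22, 2.22, 3.01, 3.01, 3.14, 3.14, 3.14].

## Interface

Orientations are given as [roll, pitch, yaw] about the fixed x, y, z axes, in that order (R = Rz(yaw) Ry(pitch) Rx(roll)).
In Python, from rig import manip gives the robot as it stands. The module is installed in compiled form; this text tells all that it offers.
- The arm moves only by the tool arm_command, never from a script. Its argument "plan" is one flat list of numbers, 7 for each row, row after row: the gripper's target within -1 to 1 (fully open at 1, half-way at 0, shut at -1), then the shift along the world's x, y, z scaled (see below), then the turn, a rotation vector about the world's x, y, z scaled (see below). In form: [jaw, x, y, z, ax, ay, az, jaw, x, y, z, ax, ay, az, ...]. A call has exactly 8 rows; each row shifts and turns the pose as measured when the row begins; what a row does not reach is not made up. The controller multiplies each number of a shift by 0.02 m and each number of a turn by 30 degrees. A row lasts 1/10 s, in which the tool goes at most 50 mm and 8.59 degrees, less where a joint would pass 70% of its speed; a pose out of reach is approached as far as the arm can. A call with a number of a shift or a turn outside -1 to 1 is refused whole. A call with a gripper value outside its range is refused whole. The fingers move at their own pace and stop on an object; the grip force is fixed at half the most. Time passes only in rows, so rows that do not move let the fingers close, or fill a call up. It gives the time, the measured TCP pose, the force and the opening at its end, in the units of the state.
- manip.observe(): the state, without advancing time (a new reading comes with each control period).
- manip.read_camera(name): name is "scene" or "top"; returns a dict with "color" (420x560x3 uint8, blue, green, red), "mtx" (3x3 intrinsics, pixels), "position" and "rotation" of the camera in the world. Camera axes: x right, y up, looking along -z (the intrinsics and any distortion apply to the point x, -y, -z); pixel columns grow to the right and rows downward; lengths in m; the calibration is good to about 2 mm. A picture is of the moment at which its call begins. There is no depth.
- manip.close_job(): hands the job in, once; it reports no verdict.
The state is a dict: "t": time; "joints": joint angles; "joint_vel": joint speeds; "joint_efforts": joint torques, N m; "ee_pos": TCP position; "ee_rot": TCP orientation; "contact_force": force on the tool from outside, world axes, zero at the start; "wrist_torque": the same for the moment, N m; "finger_gap": finger opening in m.
Only numpy, scipy, OpenCV 4.12 (cv2) and the standard library are available. Lean on these libraries where they do the work, as an engineer would, in place of code of your own. Each camera call takes 0.05 s, during which the arm holds its last target.

## Task

Push the slatted board that carries the two plaster casts along the runners of its drying rack, away from you, until you feel its cross battens drop into the locating notches and it lies level. Then push the knob of the turn catch on the right-hand side of the rack round until the catch lies right across the board and locks it down. Only push with the fingertips: lift nothing, do not touch the casts, keep them standing on the board, and leave the other things on the bench where they are.

Things in the scene. Friction and masses are not known exactly. Their poses are not given: they have to be found in the camera images.
- rack: Fixed low aluminium drying rack, 316 long (x, along the runners, away from the open near end), 176 wide (y, left), 56 high. Origin: on the bench under the centre of the board when home. Runners at y +-58 to 76, x -188 to +122, tops 34 up; cheeks outside them to y +-88, tops 50 up; a stop plate at x = +122. Between the runners, nothing above 19 mm but the board.
- board: Loose slatted wooden board, 0.25 to 0.4 kg. Slats 190 long (its x, like the rack's), together 112 wide, tops 22 and undersides 14 above its origin (centre of the battens' underside). Cross battens at x = +-62, 14 wide, 148 long, run on the runners with 2 mm side play. Starts 40 to 80 mm short of home, origin 34 above the bench. Slides at 1 to 4 N, a quick start takes up to 10 N.
- board_edge (a point): Middle of the board's near edge, half-way up its upright 8 mm thickness: where to push. The first 60 mm of the board behind it are clear of casts.
- seat (a point): Where the board's origin is when home: 28 above the bench; axes as the rack's. The runners have notches 6 deep, 19 long, 62 before and 62 behind it: the battens fall in by their weight and the notch walls then stop the board. Pushed too fast it may jump them.
- catch (a joint): Turn catch: flat steel strip 16 wide, 6 thick, on the right-hand (-y) cheek, upright pivot. 0: along the cheek to the near end; negative (to -0.6): turned outward; 1.571 (stop): right across the slats. Starts -0.45 to 0; under 1 N at the knob turns it, and it stays put. It passes 2 mm over a board that is home, and is blocked by one still short of it.
- catch_pivot (a point): Pivot of the turn catch, at rack x = -72, y = -82, 56 mm above the bench; its axes are the rack's.
- catch_knob (a point): Middle of the black knob near the catch's free end, 44 mm from the pivot, 15 mm in diameter, foot 58 and top 80 above the bench. It travels on a circle about the pivot, from the near side of it to the left (+y), over the board.
- cast_near_mid (a point): Yellow plaster jaw cast on the board, nearer one: 51 x 66 mm, 31 mm high. The point is the middle of its base, 8 mm above the slats. Stands loose.
- cast_far_mid (a point): Yellow plaster jaw cast on the board, farther one: same size; the point is the middle of its base, 8 mm above the slats. Stands loose.
- wheel: Bystander: dark polishing wheel lying left of the rack, 36 mm in diameter, 10 mm high; origin at its underside.
- separator: Bystander: small white jar with a blue lid left of the rack, 37 mm in diameter, 50 mm high; origin at its underside.
- dropper: Bystander: dropper bottle left of the rack, 33 mm in diameter, 80 mm high; origin at its underside.
- spatula: Bystander: spatula with a green handle lying on the right, 200 mm long, 18 mm high; origin at its underside.
- plaster_scoop: Bystander: blue scoop lying on the right, 107 mm long, 25 mm high; origin at its underside.
- pliers: Bystander: pliers with red handles lying on the right, 133 mm long, 12 mm high; origin at its underside.
There are look-alikes about, which are no part of the job. There is more than one size of the board; the job needs the larger.

How it is judged:
On the way, in this order (a step that is already met when the one before it is completed fails the run):
1. the board has dropped into its notches (z of board in the frame of seat below 0.002 m and horizontal distance between board and seat below 0.006 m), for 0.2 s.
2. the catch is turned across the board (value of joint catch above 1.35 rad), for 0.2 s.
At the end, for the whole second after the job is handed in: The board lies at rest and level in all four notches (within 2 mm of its home height and 6 mm of its home place), the catch is turned at least 1.35 rad (nearly square across the board), and both casts stand on the board (all of step 1 and z of board in the frame of seat above -0.003 m and angle between board's own z axis and vertical below 0.02 rad and value of joint catch above 1.35 rad and linear speed of board below 0.01 m/s and z of each of cast_near_mid, cast_far_mid in the frame of board above 0.026 m); the robot touches nothing.
It fails at once if the board is lifted off the runners or tipped (height (world z) of board above 0.044 m or angle between board's own z axis and vertical above 0.12 rad).
It fails at once if a cast is touched by the robot (contact force between any of the arm, the fingers and cast_near above 0.5 N or contact force between any of the arm, the fingers and cast_far above 0.5 N).
It fails at once if a cast tips over, or is lifted or falls off the board (angle between any of cast_near_mid, cast_far_mid's own z axis and vertical above 0.3 rad or z of any of cast_near_mid, cast_far_mid in the frame of board above 0.042 m or z of any of cast_near_mid, cast_far_mid in the frame of board below 0.02 m).
It fails at once if another thing on the bench is pushed away (distance of any of wheel, separator, dropper, spatula, plaster_scoop, pliers from where it was at the start of the episode above 0.02 m).
It also fails if it takes over 43 s, if anything falls off the work surface, if the arm or the gripper's body presses on something with over 40 N, if the wrist force passes 120 N, or if a joint passes its speed limit or range.

## Working session

There is one attempt and no reset: what is moved stays moved. The work goes in short steps, Python scripts to look and compute and a tool call to move; the robot and the scene stay as the last step left them, time stands still between calls to the robot, and variables do not carry over. Pictures are saved under pics/ and viewed, and the job is handed in when it is done.

Besides the shell and the picture viewer there is one more tool, called after ">>>" as name(argument=value, ...) on one line, values as JSON. arm_command: Moves the arm, as the interface text tells. Shifts and turns lie within -1 to 1; 1 stands for 0.02 m of shift or 30 degrees of turn. Its arguments: {"type":"object","properties":{"plan":{"type":"array","items":{"type":"number"}}},"required":["plan"]}

```bash
mkdir -p pics
python3 - <<'E'
from rig import manip
import cv2
s=manip.observe();print({k:(v if not hasattr(v,'round') else v.round(3)) if not isinstance(v,list) else [round(x,3) for x in v] for k,v in s.items()})
for n in ("scene","top"):
    c=manip.read_camera(n);cv2.imwrite(f"pics/{n}0.png",c["color"]);print(n,c["mtx"],c["position"],c["rotation"],c.keys())
E
```

```text
{'t': 0.0, 'joints': array([-1.258,  0.6  , -0.003,  1.6  ,  0.002,  0.943, -0.08 ]), 'joint_vel': array([ 0.001,  0.002, -0.001,  0.001,  0.   ,  0.001,  0.001]), 'joint_efforts': array([ 0.0000e+00, -7.6507e+01,  1.4970e+00, -2.5234e+01, -5.2000e-02,
        1.7000e-02,  0.0000e+00]), 'ee_pos': array([0.275, 0.67 , 0.192]), 'ee_rot': array([-1.571,  0.002,  1.181]), 'contact_force': array([ 0.537, -0.161,  0.482]), 'wrist_torque': array([-0.001, -0.046, -0.024]), 'finger_gap': 0.09279442147825898}
scene [[494.04132493   0.         279.37465949]
 [  0.         494.04132493 208.17299829]
 [  0.           0.           1.        ]] [-0.06315612 -0.80867815  1.16235335] [ 0.68200674  0.00296447 -0.77696333] dict_keys(['color', 'mtx', 'position', 'rotation'])
top [[385.18182717   0.         282.91422223]
 [  0.         385.18182717 209.90833028]
 [  0.           0.           1.        ]] [ 0.46829548 -0.16253554  1.01308975] [ 0.08225234 -0.02524396 -1.56093455] dict_keys(['color', 'mtx', 'position', 'rotation'])
```

View pics/scene0.png

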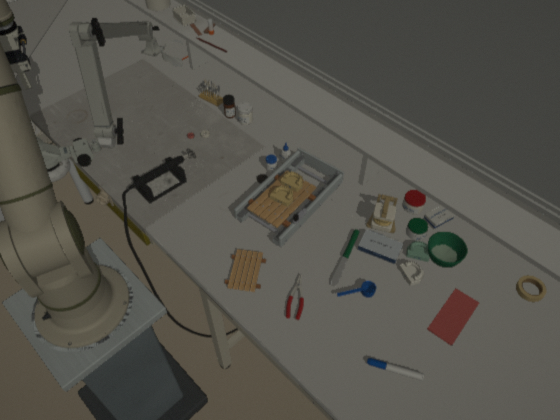

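View pics/top0.png

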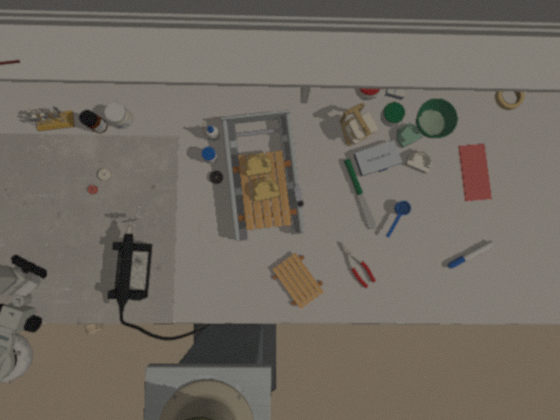

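The top view shows the rack around px (225-300, 112-240), with the board and two yellow casts on it. The smaller loose board, a look-alike, is at (297, 278). The catch's black knob is near (300, 203). I'll enlarge this next.

```bash
cat > h.py <<'E'
import numpy as np,cv2
from scipy.spatial.transform import Rotation as R
def cam(c):
    return np.array(c["mtx"]),np.array(c["position"]),R.from_euler('xyz',c["rotation"]).as_matrix()
def ray(c,u,v):
    K,p,r=cam(c);d=np.array([(u-K[0,2])/K[0,0],-(v-K[1,2])/K[1,1],-1.0]);return p,r@d
def onz(c,u,v,z):
    p,d=ray(c,u,v);return p+d*(z-p[2])/d[2]
def proj(c,X):
    K,p,r=cam(c);q=r.T@(np.array(X)-p);q=q/-q[2];return np.array([K[0,0]*q[0]+K[0,2],-K[1,1]*q[1]+K[1,2]])
def crop(img,x0,y0,x1,y1,s,fn,g=1.8):
    k=img[y0:y1,x0:x1];k=cv2.resize(k,None,fx=s,fy=s,interpolation=cv2.INTER_CUBIC);k=np.clip(255*(k/255.)**(1/g),0,255).astype('uint8');cv2.imwrite(fn,k)
E
python3 - <<'E'
from h import *
from rig import manip
import pickle
T=manip.read_camera("top");S=manip.read_camera("scene");pickle.dump((T,S),open('c0.pkl','wb'))
crop(T["color"],195,100,335,250,4,"pics/topc.png")
crop(S["color"],220,135,360,250,5,"pics/scc.png")
# Scene-frame projection of some points for check
print(onz(T,265,175,0.04),proj(S,onz(T,265,175,0.04)))
E
```

```text
[ 0.63760837 -0.13970743  0.04      ] [290.70439205 193.40040955]
```

View pics/topc.png

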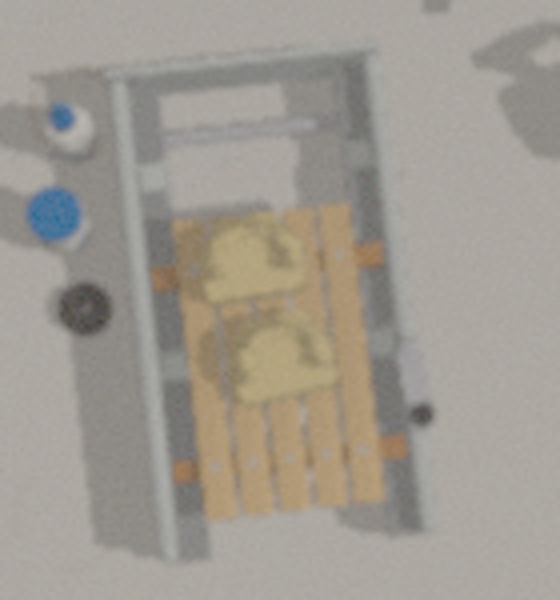

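View pics/scc.png

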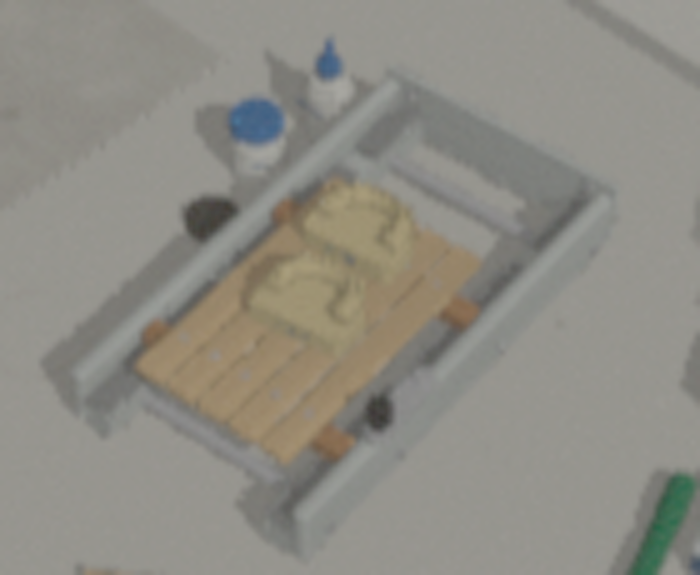

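Run:
```python
from h import *
import pickle
T,S=pickle.load(open('c0.pkl','rb'))
f=lambda x,y,z:onz(T,195+(x-1.5)/4,100+(y-1.5)/4,z)   # crop resize centre
g=lambda x,y,z:onz(S,220+(x-2)/5,135+(y-2)/5,z)
P={'Lnear':f(172,558,.05),'Lfar':f(118,78,.05),'Rnear':f(426,530,.05),'Rfar':f(372,58,.05),
'n_LF':f(152,178,.028),'n_RF':f(357,155,.028),'n_LN':f(173,365,.028),'n_RN':f(382,340,.028),
'b_nl':f(206,520,.056),'b_nr':f(384,500,.056),'b_fl':f(172,220,.056),'b_fr':f(350,204,.056),'knob':f(422,413,.08)}
Q={'Lnear':g(82,375,.05),'Rnear':g(300,513,.05),'Rfar':g(603,195,.05),'Lfar':g(395,85,.05),'b_nl':g(136,366,.056),'b_nr':g(285,460,.056),'b_fr':g(484,262,.056),'knob':g(378,403,.08)}
for n,v in P.items(): print(n,v.round(4),Q[n].round(4) if n in Q else '')
a=(P['Lfar']-P['Lnear'])+(P['Rfar']-P['Rnear']);yaw=np.arctan2(a[1],a[0])
a=(P['n_LF']-P['n_LN'])+(P['n_RF']-P['n_RN']);yaw2=np.arctan2(a[1],a[0])
a=(P['b_fl']-P['b_nl'])+(P['b_fr']-P['b_nr']);yaw3=np.arctan2(a[1],a[0])
print('yaw',yaw,yaw2,yaw3)
seat=sum(P[k] for k in P if k[:2]=='n_')/4
print('seat notch',seat.round(4))
m=(P['Lnear']+P['Rnear'])/2; u=np.array([np.cos(yaw),np.sin(yaw),0]);w=np.array([-u[1],u[0],0])
print('seat from near cheeks',(m+.188*u).round(4),'width',np.linalg.norm(P['Lnear']-P['Rnear']),'len',np.linalg.norm(P['Lnear']-P['Lfar']))
for n in P: 
    d=P[n]-seat; print(n,'rack xy',round(d@u,4),round(d@w,4), (round((Q[n]-seat)@u,4),round((Q[n]-seat)@w,4)) if n in Q else '')
```

```text
Lnear [ 0.4737 -0.0741  0.05  ] [ 0.4747 -0.0779  0.05  ]
Lfar [ 0.7784 -0.0339  0.05  ] [ 0.7748 -0.0394  0.05  ]
Rnear [ 0.4928 -0.2322  0.05  ] [ 0.4956 -0.2366  0.05  ]
Rfar [ 0.7944 -0.1957  0.05  ] [ 0.7967 -0.1961  0.05  ]
n_LF [ 0.7195 -0.0544  0.028 ] 
n_RF [ 0.7369 -0.1873  0.028 ] 
n_LN [ 0.5975 -0.0704  0.028 ] 
n_RN [ 0.6155 -0.2046  0.028 ] 
b_nl [ 0.4974 -0.0952  0.056 ] [ 0.4984 -0.0987  0.056 ]
b_nr [ 0.511  -0.2055  0.056 ] [ 0.5122 -0.2077  0.056 ]
b_fl [ 0.6857 -0.0706  0.056 ] 
b_fr [ 0.6977 -0.1824  0.056 ] [ 0.7002 -0.1855  0.056 ]
knob [ 0.5632 -0.2271  0.08  ] [ 0.5644 -0.2288  0.08  ]
yaw 0.12587367056268584 0.1358672658779876 0.12651259698299067
seat notch [ 0.6673 -0.1291  0.028 ]
seat from near cheeks [ 0.6697 -0.1296  0.05  ] width 0.15917326502142518 len 0.30730868772209985
Lnear rack xy -0.1852 0.0789 (np.float64(-0.1847), np.float64(0.075))
Lfar rack xy 0.1221 0.0806 (np.float64(0.1179), np.float64(0.0755))
Rnear rack xy -0.1861 -0.0803 (np.float64(-0.1838), np.float64(-0.085))
Rfar rack xy 0.1177 -0.082 (np.float64(0.1199), np.float64(-0.0827))
n_LF rack xy 0.0611 0.0676 
n_RF rack xy 0.0617 -0.0664 
n_LN rack xy -0.0619 0.0671 
n_RN rack xy -0.0609 -0.0683 
b_nl rack xy -0.1644 0.055 (np.float64(-0.1638), np.float64(0.0514))
b_nr rack xy -0.1647 -0.0561 (np.float64(-0.1638), np.float64(-0.0585))
b_fl rack xy 0.0255 0.0558 
b_fr rack xy 0.0234 -0.0567 (np.float64(0.0255), np.float64(-0.06))
knob rack xy -0.1156 -0.0841 (np.float64(-0.1146), np.float64(-0.0859))
```

Run:
```python
from h import *
import pickle
T,S=pickle.load(open('c0.pkl','rb'))
for p in [(.275,.67,.193),(.275,.67,.35),(.275,.67,.0),(.3,.22,0)]: print(p,proj(S,p).round(),proj(T,p).round())
crop(S["color"],0,0,270,260,2.8,"pics/sl.png")
```

```text
(0.275, 0.67, 0.193) [30. 85.] [-139.  333.]
(0.275, 0.67, 0.35) [ 8. 41.] [-242.  356.]
(0.275, 0.67, 0.0) [ 52. 131.] [-57. 315.]
(0.3, 0.22, 0) [131. 197.] [123. 306.]
```

View pics/sl.png

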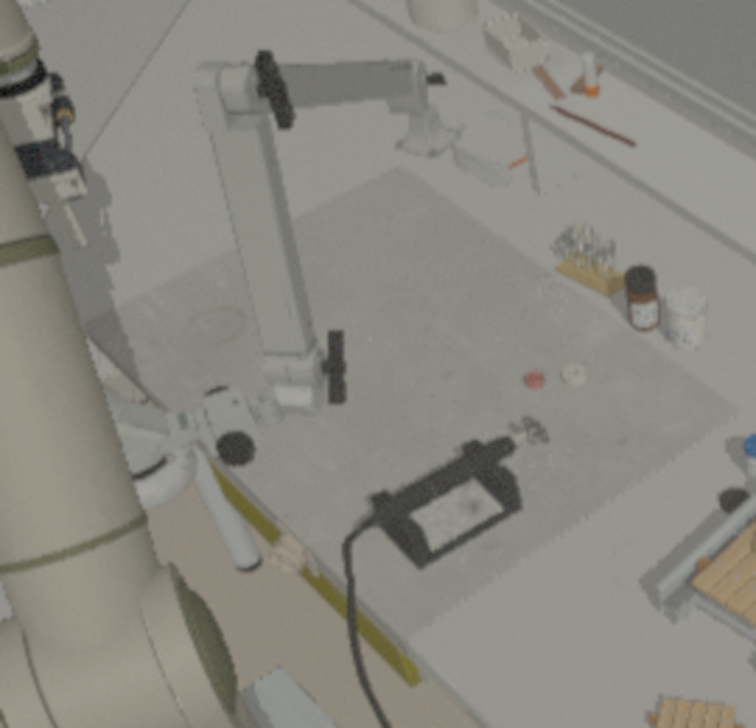

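Run:
```python
from h import *
import pickle
T,S=pickle.load(open('c0.pkl','rb'))
crop(T["color"],0,220,180,400,3.3,"pics/tl.png")
```

```text
(no output)
```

View pics/tl.png

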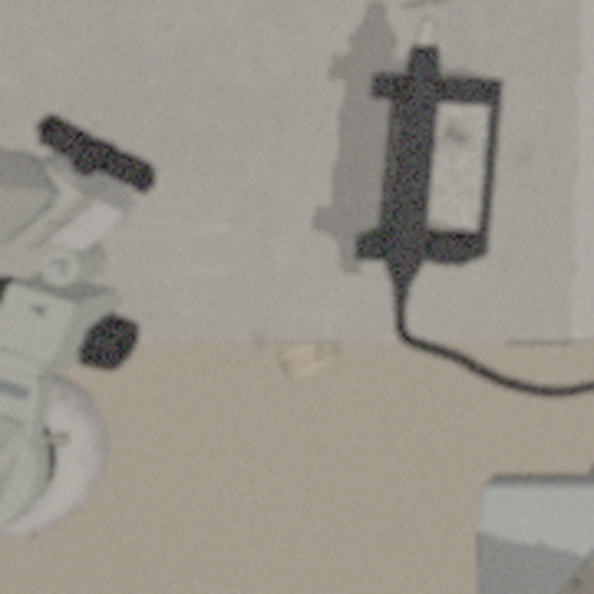

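Run:
```python
from h import *
import pickle
T,S=pickle.load(open('c0.pkl','rb'))
def tri(a,b):
    p,d=ray(T,*a);q,e=ray(S,*b)
    A=np.stack([d,-e],1);s=np.linalg.lstsq(A,q-p,rcond=None)[0]
    x,y=p+s[0]*d,q+s[1]*e
    return ((x+y)/2).round(3),np.linalg.norm(x-y).round(4)
print('lowknob',tri((28.8,265.5),(120,132)));print('round',tri((32.7,323.6),(84,160)))
print('handpiece top far',tri((129,236),(177,160)))
# scene ray of upper elbow and hood vs y
for n,uv in {'elbow':(86,30),'elbowright':(103,44),'hoodtip':(183,62),'hood':(150,50),'hoodjoint':(150,30)}.items():
    p,d=ray(S,*uv)
    for y in (.45,.55,.6,.65,.7,.8,.9): print(n,(p+d*(y-p[1])/d[1]).round(3))
```

```text
lowknob (array([0.408, 0.415, 0.076]), np.float64(0.004))
round (array([0.266, 0.414, 0.048]), np.float64(0.0031))
handpiece top far (array([0.475, 0.195, 0.056]), np.float64(0.0091))
elbow [0.424 0.45  0.417]
elbow [0.463 0.55  0.357]
elbow [0.482 0.6   0.328]
elbow [0.502 0.65  0.298]
elbow [0.521 0.7   0.269]
elbow [0.56  0.8   0.209]
elbow [0.598 0.9   0.15 ]
elbowright [0.459 0.45  0.358]
elbowright [0.5   0.55  0.294]
elbowright [0.521 0.6   0.262]
elbowright [0.542 0.65  0.23 ]
elbowright [0.563 0.7   0.198]
elbowright [0.604 0.8   0.134]
elbowright [0.646 0.9   0.07 ]
hoodtip [0.712 0.45  0.175]
hoodtip [0.774 0.55  0.097]
hoodtip [0.804 0.6   0.057]
hoodtip [0.835 0.65  0.018]
hoodtip [ 0.866  0.7   -0.021]
hoodtip [ 0.928  0.8   -0.099]
hoodtip [ 0.989  0.9   -0.178]
hood [0.601 0.45  0.272]
hood [0.654 0.55  0.202]
hood [0.68  0.6   0.166]
hood [0.707 0.65  0.131]
hood [0.733 0.7   0.096]
hood [0.786 0.8   0.025]
hood [ 0.839  0.9   -0.046]
hoodjoint [0.617 0.45  0.335]
hoodjoint [0.671 0.55  0.269]
hoodjoint [0.698 0.6   0.236]
hoodjoint [0.725 0.65  0.203]
hoodjoint [0.752 0.7   0.17 ]
hoodjoint [0.806 0.8   0.105]
hoodjoint [0.86  0.9   0.039]
```

The white extraction arm stands on the bench between the start pose and the rack: its lower joint is at about (0.41, 0.42) and it rises to about 0.4 m. I'll lift above it first, then cross.

>>> arm_command(plan=[-1,0,0,1,0,0,0,-1,0,0,1,0,0,0,-1,0,0,1,0,0,0,-1,0,0,1,0,0,0,-1,0,0,1,0,0,0,-1,0,0,1,0,0,0,-1,0,0,1,0,0,0,-1,0,0,1,0,0,0])

```text
t: 1.0
ee_pos: [0.274, 0.6667, 0.3523]
ee_rot: [-1.572, 0.012, 1.181]
contact_force: [0.6, 0.1, -0.4]
finger_gap: 0.0338
```

>>> arm_command(plan=[-1,0,0,1,0,0,0.25,-1,0,0,1,0,0,0.25,-1,0,0,1,0,0,0.25,-1,0,0,1,0,0,0.25,-1,0,-0.5,1,0,0,0,-1,0,-0.5,1,0,0,0,-1,0,-0.5,1,0,0,0,-1,0,-1,1,0,0,0])

```text
t: 1.8
ee_pos: [0.2727, 0.6157, 0.5154]
ee_rot: [-1.569, 0.017, 1.729]
contact_force: [-0.2, -0.5, -0.8]
finger_gap: 0.0005
```

Run:
```python
from h import *
from rig import manip
T=manip.read_camera("top");S=manip.read_camera("scene")
crop(S["color"],0,0,300,260,2.5,"pics/s1.png"); print(manip.observe()['joints'].round(3),manip.observe()['ee_pos'])
```

```text
[-1.174  0.369 -0.108  1.208  0.046  1.577  0.452] [0.27397799 0.61442423 0.51952461]
```

View pics/s1.png

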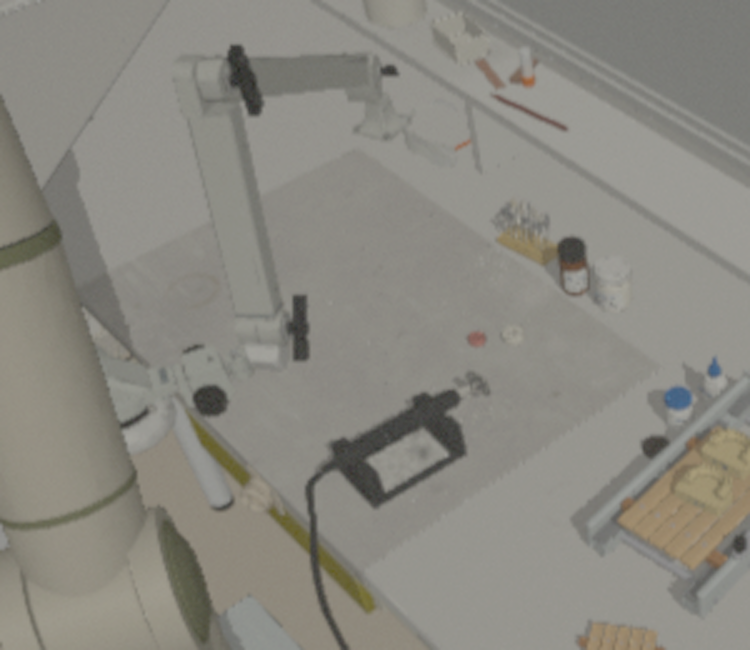

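>>> arm_command(plan=[-1,0.4,-1,0,0,0,0,-1,0.4,-1,0,0,0,0,-1,0.4,-1,0,0,0,0,-1,0.4,-1,0,0,0,0,-1,0.4,-1,0,0,0,0,-1,0.4,-1,0,0,0,0,-1,0.4,-1,0,0,0,0,-1,0.4,-1,0,0,0,0])

```text
t: 2.7
ee_pos: [0.3366, 0.4531, 0.5099]
ee_rot: [-1.566, 0.018, 1.733]
contact_force: [0.2, -0.9, 0.4]
finger_gap: 0.0008
```

>>> arm_command(plan=[-1,0.4,-1,0,0,0,0,-1,0.4,-1,0,0,0,0,-1,0.4,-1,0,0,0,0,-1,0.4,-1,0,0,0,0,-1,0.4,-1,0,0,0,0,-1,0.4,-1,0,0,0,0,-1,0.4,-1,0,0,0,0,-1,0.4,-1,0,0,0,0])

```text
t: 3.5
ee_pos: [0.4021, 0.2885, 0.5013]
ee_rot: [-1.558, 0.024, 1.736]
contact_force: [-0.0, -0.2, 0.0]
finger_gap: 0.0
```

>>> arm_command(plan=[-1,0.1,-1,-0.6,0,0,0,-1,0.1,-1,-0.6,0,0,0,-1,0.1,-1,-0.8,0,0,0,-1,0.1,-1,-0.8,0,0,0,-1,0.1,-1,-0.9,0,0,0,-1,0.1,-1,-0.9,0,0,0,-1,0.1,-1,-0.9,0,0,0,-1,0.1,-1,-0.9,0,0,0])

```text
t: 4.3
ee_pos: [0.419, 0.1238, 0.3637]
ee_rot: [-1.555, 0.026, 1.737]
contact_force: [0.8, 1.4, -0.1]
finger_gap: 0.0004
```

>>> arm_command(plan=[-1,0.1,-1,-0.9,0,0,0,-1,0.1,-1,-0.9,0,0,0,-1,0.1,-1,-0.9,0,0,0,-1,0.1,-1,-0.9,0,0,0,-1,0.1,-1,-0.9,0,0,0,-1,0.1,-1,-0.9,0,0,0,-1,0.1,-1,-0.9,0,0,0,-1,0.1,-1,-0.9,0,0,0])

```text
t: 5.1
ee_pos: [0.433, -0.0414, 0.2088]
ee_rot: [-1.55, 0.028, 1.74]
contact_force: [-0.2, 0.4, 0.2]
finger_gap: 0.0008
```

```bash
cat > st.py <<'E'
from h import *
from rig import manip
yaw=0.128; seat=np.array([.668,-.1300]);u=np.array([np.cos(yaw),np.sin(yaw)]);w=np.array([-u[1],u[0]])
def st(goal=None,gz=None):
    s=manip.observe();p=np.array(s['ee_pos']);d=p[:2]-seat
    print('t',s['t'],'ee',p.round(4),'rack',(d@u).round(4),(d@w).round(4),'rot',np.round(s['ee_rot'],3),'F',np.round(s['contact_force'],2))
    F=np.array(s['contact_force']);print('F rack',(F[:2]@u).round(2),(F[:2]@w).round(2))
    Rd=R.from_euler('xyz',[-np.pi/2,0,yaw+np.pi/2]);e=(Rd*R.from_euler('xyz',s['ee_rot']).inv()).as_rotvec()
    print('turn units',(e/np.radians(30)).round(3))
    if goal is not None:
        t=seat+u*goal[0]+w*goal[1];print('target',t.round(4),'shift units',((np.r_[t,gz]-p)/.02).round(2))
E
python3 -c "
from st import *
st((-.205,0),.036)"
```

```text
t 5.1 ee [ 0.433  -0.0414  0.2088] rack -0.2217 0.1179 rot [-1.55   0.028  1.74 ] F [-0.16  0.44  0.2 ]
F rack -0.11 0.45
turn units [ 0.059 -0.031 -0.079]
target [ 0.4647 -0.1562] shift units [ 1.58 -5.74 -8.64]
```

>>> arm_command(plan=[-1,0.2,-0.9,-0.5,0.03,-0.015,-0.04,-1,0.2,-0.9,-0.5,0.03,-0.015,-0.04,-1,0.2,-0.9,-0.5,0,0,0,-1,0.2,-0.9,-0.5,0,0,0,-1,0.2,-0.8,-0.5,0,0,0,-1,0.2,-0.7,-0.5,0,0,0,-1,0.2,-0.3,-0.5,0,0,0,-1,0,0,0,0,0,0])

```text
t: 5.9
ee_pos: [0.4587, -0.1546, 0.128]
ee_rot: [-1.56, -0.001, 1.695]
contact_force: [-0.1, 0.1, 0.1]
finger_gap: 0.0006
```

```bash
python3 -c "
from st import *
st((-.195,0),.035)
T=manip.read_camera('top');S=manip.read_camera('scene')
crop(S['color'],200,100,360,260,3.5,'pics/s2.png')"
```

```text
t 5.9 ee [ 0.4587 -0.1546  0.128 ] rack -0.2108 0.0023 rot [-1.560e+00 -1.000e-03  1.695e+00] F [-0.15  0.09  0.11]
F rack -0.13 0.11
turn units [ 0.001 -0.02   0.007]
target [ 0.4746 -0.1549] shift units [ 0.8  -0.02 -4.65]
```

View pics/s2.png

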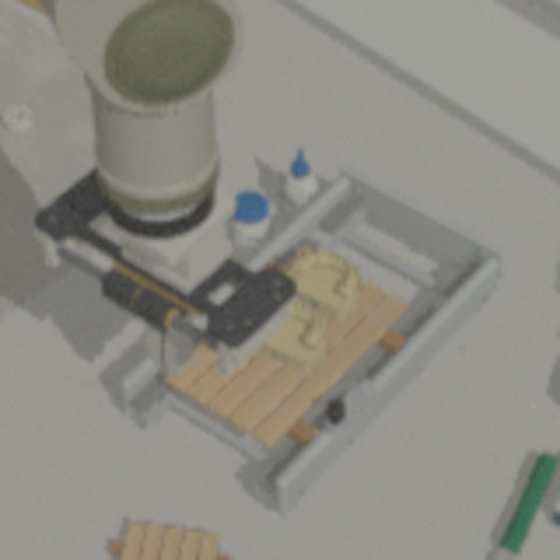

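>>> arm_command(plan=[-1,0.1,0,-0.7,0,-0.02,0,-1,0.1,0,-0.7,0,0,0,-1,0.1,0,-0.7,0,0,0,-1,0,0,-0.7,0,0,0,-1,0,0,-0.7,0,0,0,-1,0,0,-0.7,0,0,0,-1,0,0,-0.5,0,0,0,-1,0,0,0,0,0,0])

```text
t: 6.8
ee_pos: [0.4672, -0.1464, 0.0363]
ee_rot: [-1.579, -0.0, 1.705]
contact_force: [0.6, 0.1, -0.1]
finger_gap: 0.0004
```

```bash
python3 -c "
from st import *
st((-.175,0),.035)"
```

```text
t 6.8 ee [ 0.4672 -0.1464  0.0363] rack -0.2013 0.0094 rot [-1.579 -0.     1.705] F [ 0.56  0.06 -0.13]
F rack 0.56 -0.01
turn units [-0.003  0.016 -0.013]
target [ 0.4944 -0.1523] shift units [ 1.36 -0.3  -0.06]
```

>>> arm_command(plan=[-1,0.25,-0.1,0,0,0.01,-0.01,-1,0.25,-0.1,0,0,0,0,-1,0.25,-0.1,0,0,0,0,-1,0.25,-0.05,0,0,0,0,-1,0.15,0,0,0,0,0,-1,0.15,0.02,0,0,0,0,-1,0.15,0.02,0,0,0,0,-1,0.15,0.02,0,0,0,0])

```text
t: 7.6
ee_pos: [0.5035, -0.1526, 0.0389]
ee_rot: [-1.577, 0.0, 1.7]
contact_force: [0.4, 0.3, 0.1]
finger_gap: 0.0005
```

```bash
python3 -c "
from st import *
st((-.103,0),.035)"
```

```text
t 7.6 ee [ 0.5035 -0.1526  0.0389] rack -0.166 -0.0014 rot [-1.577  0.     1.7  ] F [0.43 0.3  0.14]
F rack 0.46 0.24
turn units [-0.001  0.012 -0.003]
target [ 0.5658 -0.1431] shift units [ 3.11  0.47 -0.2 ]
```

```bash
python3 -c "
from st import *
T=manip.read_camera('top');S=manip.read_camera('scene')
crop(S['color'],210,120,350,240,5,'pics/s3.png');st()"
```

```text
t 7.7 ee [ 0.5038 -0.1525  0.0389] rack -0.1657 -0.0013 rot [-1.577  0.     1.701] F [ 0.17  0.64 -0.42]
F rack 0.25 0.62
turn units [-0.001  0.013 -0.003]
```

View pics/s3.png

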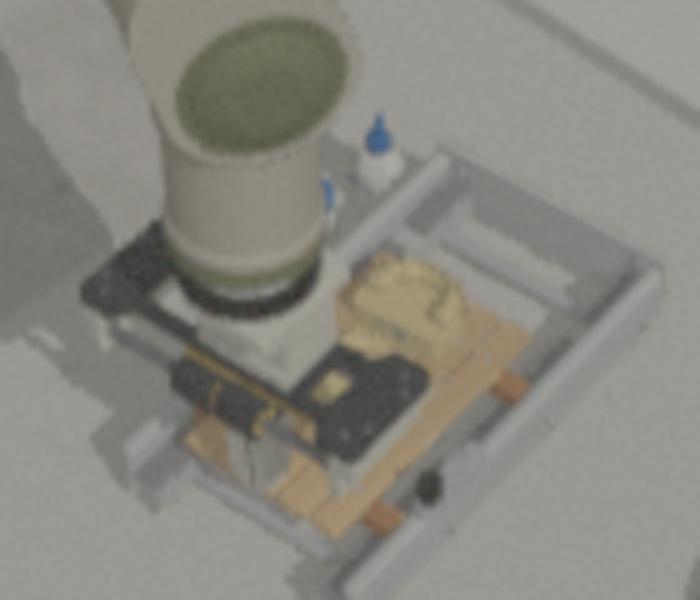

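>>> arm_command(plan=[-1,0.15,0.02,0,0,0.01,0,-1,0.15,0.02,-0.05,0,0,0,-1,0.15,0.02,-0.05,0,0,0,-1,0.15,0.02,0,0,0,0,-1,0.15,0.02,0,0,0,0,-1,0.15,0.02,0,0,0,0,-1,0.15,0.02,0,0,0,0,-1,0.15,0.02,0,0,0,0])

```text
t: 8.5
ee_pos: [0.5291, -0.1489, 0.0365]
ee_rot: [-1.571, -0.001, 1.7]
contact_force: [0.4, 0.4, -0.8]
finger_gap: 0.0006
```

```bash
python3 -c "
from st import *
S=manip.read_camera('scene')
crop(S['color'],210,120,350,240,5,'pics/s4.png');st((-.103,0),.036)"
```

```text
t 8.55 ee [ 0.5297 -0.1488  0.0365] rack -0.1395 -0.001 rot [-1.571e+00 -1.000e-03  1.701e+00] F [ 0.43 -0.21  0.1 ]
F rack 0.4 -0.26
turn units [-0.002  0.001 -0.004]
target [ 0.5658 -0.1431] shift units [ 1.8   0.28 -0.03]
```

View pics/s4.png

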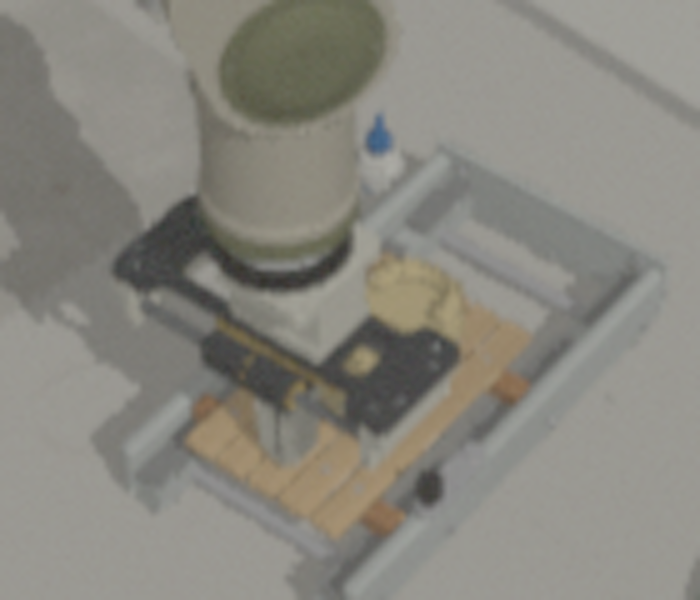

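```bash
python3 -c "
from st import *
S=manip.read_camera('scene');T=manip.read_camera('top')
p=np.array(manip.observe()['ee_pos'])
for n,c,o,s in (('S',S,(210,120,350,240),5),('T',T,(200,100,340,250),4)):
    a=proj(c,p);print(n,a,[(a[0]-o[0])*s,(a[1]-o[1])*s], proj(c,p+[0,0,.1]))
im=S['color'].copy();a=proj(S,p);b=proj(S,p+[0,0,.1])
im=cv2.resize(im[120:240,210:350],None,fx=5,fy=5,interpolation=cv2.INTER_CUBIC)
q=lambda a:(int((a[0]-209.5)*5),int((a[1]-119.5)*5))
cv2.line(im,q(a),q(b),(0,0,255),1);cv2.circle(im,q(a),4,(0,255,0),1);cv2.imwrite('pics/s5.png',np.clip(im*1.5,0,255))
crop(T['color'],200,100,340,250,4,'pics/t5.png')
"
```

```text
S [266.60529009 215.85149757] [np.float64(283.0264504702018), np.float64(479.257487827354)] [265.76546465 193.30427116]
T [268.06535191 217.61738634] [np.float64(272.26140764505635), np.float64(470.4695453793913)] [267.48776841 214.88909346][ WARN:0@1.445] global loadsave.cpp:1063 imwrite_ Unsupported depth image for selected encoder is fallbacked to CV_8U.
```

View pics/s5.png

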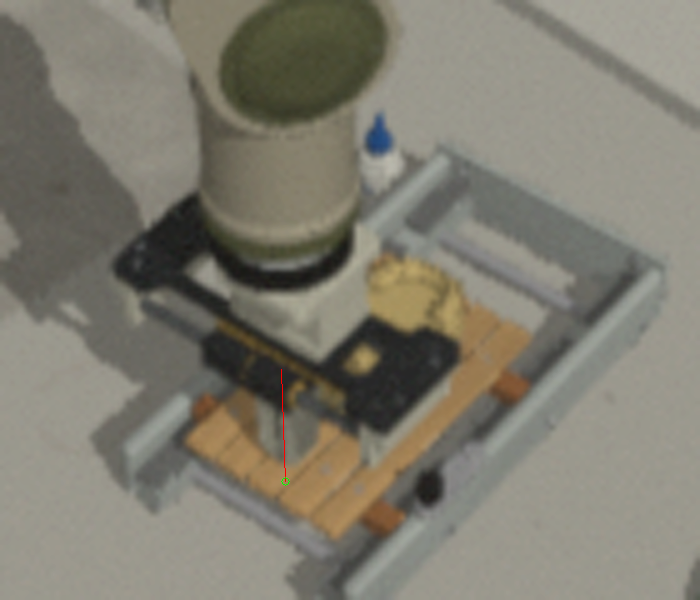

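View pics/t5.png

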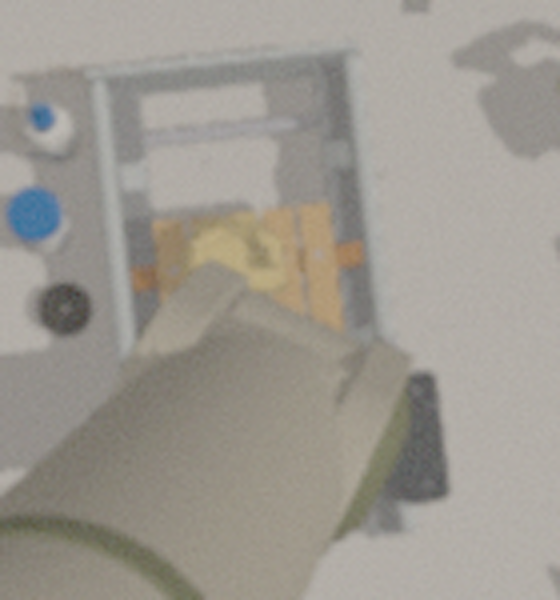

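The board hasn't moved. The scene view shows the fingertips end above the slats, at crop (285, 463), where the reported TCP projects to (285, 480). The tips are therefore higher than reported. I'll back off and measure this offset.

>>> arm_command(plan=[-1,-0.2,-0.03,0.4,0,0,0,-1,-0.6,-0.08,0,0,0,0,-1,-0.6,-0.08,0,0,0,0,-1,-0.6,-0.08,0,0,0,0,-1,-0.6,-0.08,0,0,0,0,-1,-0.6,-0.08,0,0,0,0,-1,-0.3,-0.04,0,0,0,0,-1,0,0,0,0,0,0])

```text
t: 9.45
ee_pos: [0.4498, -0.1595, 0.0456]
ee_rot: [-1.569, -0.001, 1.699]
contact_force: [-0.1, 0.4, -0.7]
finger_gap: 0.0003
```

```bash
python3 -c "
from st import *
st((-.205,0),.036)
S=manip.read_camera('scene');p=np.array(manip.observe()['ee_pos'])
im=S['color'].copy()
im=cv2.resize(im[170:230,225:295],None,fx=10,fy=10,interpolation=cv2.INTER_CUBIC)
q=lambda a:(int((a[0]-224.5)*10),int((a[1]-169.5)*10))
for X in (p,p+[0,0,.02]): cv2.circle(im,q(proj(S,X)),4,(0,255,0),1)
cv2.imwrite('pics/s6.png',np.clip(im*1.6,0,255).astype('uint8'))
"
```

```text
t 9.45 ee [ 0.4498 -0.1595  0.0456] rack -0.2201 -0.0014 rot [-1.569e+00 -1.000e-03  1.699e+00] F [-0.11  0.38 -0.71]
F rack -0.06 0.39
turn units [-0.002 -0.004  0.   ]
target [ 0.4647 -0.1562] shift units [ 0.74  0.16 -0.48]
```

View pics/s6.png

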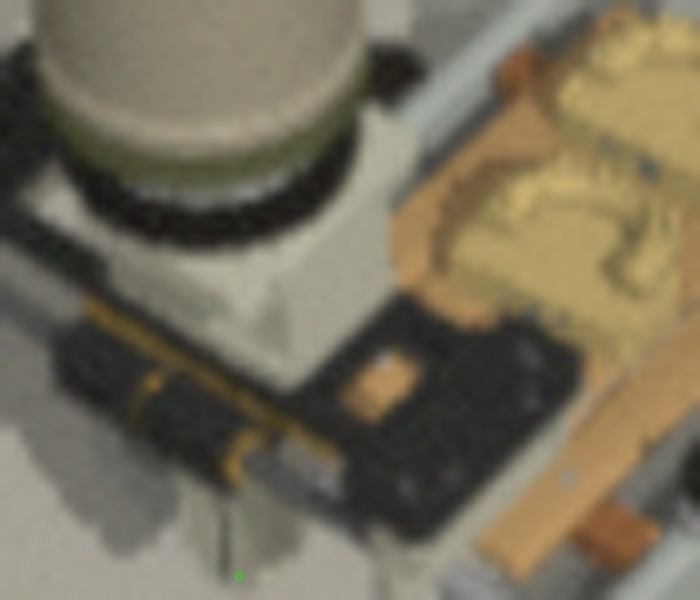

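>>> arm_command(plan=[-1,0,0,-0.2,0,0,0,-1,0,0,-0.25,0,0,0,-1,0,0,-0.25,0,0,0,-1,0,0,-0.25,0,0,0,-1,0,0,-0.25,0,0,0,-1,0,0,-0.1,0,0,0,-1,0,0,0,0,0,0,-1,0,0,0,0,0,0])

```text
t: 10.3
ee_pos: [0.4525, -0.159, 0.0162]
ee_rot: [-1.57, -0.001, 1.701]
contact_force: [0.2, 0.4, 1.0]
finger_gap: 0.0004
```

```bash
python3 -c "
from st import *
st((-.205,0),.017)
S=manip.read_camera('scene');p=np.array(manip.observe()['ee_pos'])
im=S['color'].copy()
im=cv2.resize(im[190:250,215:285],None,fx=10,fy=10,interpolation=cv2.INTER_CUBIC)
im=np.clip(im*1.6,0,255).astype('uint8')
q=lambda a:(int((a[0]-214.5)*10),int((a[1]-189.5)*10))
for X in (p,p+[0,0,.02]): print(proj(S,X));cv2.circle(im,q(proj(S,X)),3,(0,255,0),1)
cv2.imwrite('pics/s7.png',im)
"
```

```text
t 10.3 ee [ 0.4525 -0.159   0.0162] rack -0.2174 -0.0012 rot [-1.570e+00 -1.000e-03  1.701e+00] F [0.2  0.36 0.98]
F rack 0.24 0.33
turn units [-0.002 -0.002 -0.004]
target [ 0.4647 -0.1562] shift units [0.61 0.14 0.04]
[249.80396461 236.99540817]
[249.45367793 232.84937352]
```

View pics/s7.png

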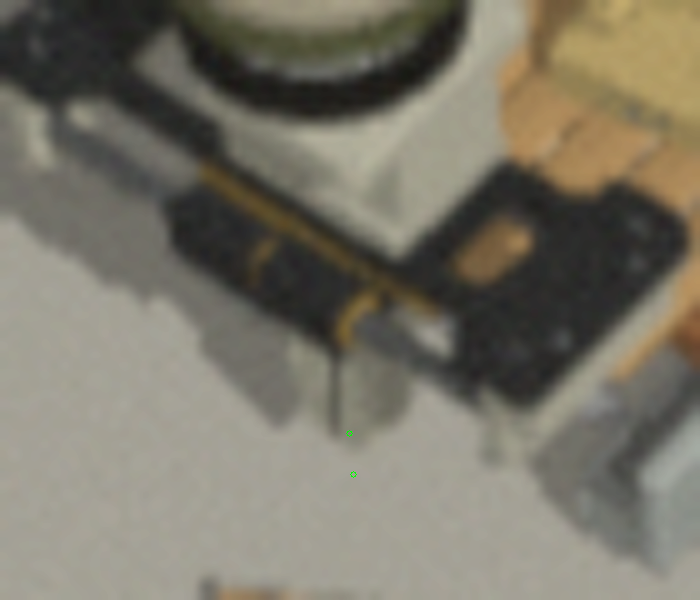

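The fingertips really sit about 20 mm above the reported TCP: the seam ends at crop (337, 438), the image position of TCP + 0.02. They were passing just over the slats. I'll use a reported z of about 0.008, which puts the tips at about 0.03, and push again.

>>> arm_command(plan=[-1,0.3,0.04,-0.2,0,0,0,-1,0.4,0.05,-0.2,0,0,0,-1,0.4,0.05,0,0,0,0,-1,0.3,0.04,0,0,0,0,-1,0.2,0.03,0,0,0,0,-1,0.15,0.02,0,0,0,0,-1,0.15,0.02,0,0,0,0,-1,0.15,0.02,0,0,0,0])

```text
t: 11.15
ee_pos: [0.4971, -0.1529, 0.008]
ee_rot: [-1.57, -0.001, 1.701]
contact_force: [-3.7, -0.5, 2.2]
finger_gap: 0.0007
```

```bash
python3 -c "
from st import *
S=manip.read_camera('scene')
crop(S['color'],210,120,350,240,5,'pics/s8.png');st((-.103,0),.008)"
```

```text
t 11.2 ee [ 0.4976 -0.1528  0.008 ] rack -0.1719 -0.0009 rot [-1.570e+00 -1.000e-03  1.701e+00] F [-1.53  0.    0.28]
F rack -1.52 0.2
turn units [-0.002 -0.001 -0.005]
target [ 0.5658 -0.1431] shift units [ 3.41  0.48 -0.  ]
```

View pics/s8.png

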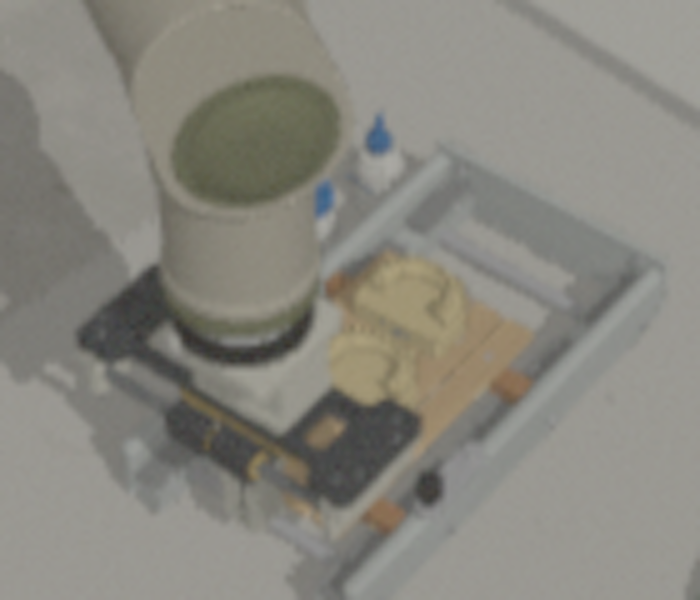

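Contact came at rack x = -0.172, exactly where expected, with a force of about 2-4 N. I'll push on slowly.

>>> arm_command(plan=[-1,0.15,0.02,0,0,0,0,-1,0.15,0.02,0,0,0,0,-1,0.15,0.02,0,0,0,0,-1,0.15,0.02,0,0,0,0,-1,0.15,0.02,0,0,0,0,-1,0.15,0.02,0,0,0,0,-1,0.15,0.02,0,0,0,0,-1,0.15,0.02,0,0,0,0])

```text
t: 12.0
ee_pos: [0.5204, -0.1496, 0.008]
ee_rot: [-1.566, -0.002, 1.7]
contact_force: [-3.5, -0.2, 1.2]
finger_gap: 0.0008
```

```bash
python3 -c "
from st import *
S=manip.read_camera('scene')
crop(S['color'],210,120,350,240,5,'pics/s9.png');st((-.103,0),.008)"
```

```text
t 12.05 ee [ 0.5212 -0.1495  0.0081] rack -0.1481 -0.0006 rot [-1.567 -0.002  1.7  ] F [-0.4  -0.61 -0.34]
F rack -0.47 -0.56
turn units [-0.003 -0.008 -0.003]
target [ 0.5658 -0.1431] shift units [ 2.23  0.32 -0.  ]
```

View pics/s9.png

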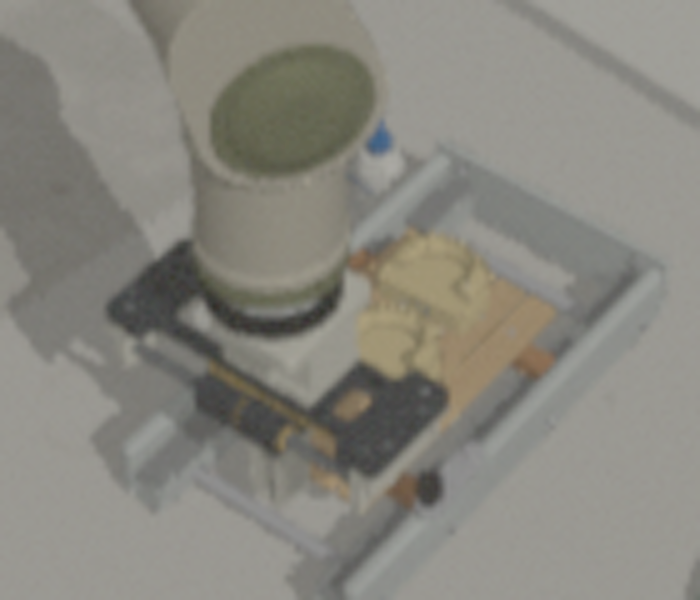

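>>> arm_command(plan=[-1,0.15,0.02,0,0,0,0,-1,0.15,0.02,0,0,0,0,-1,0.15,0.02,0,0,0,0,-1,0.15,0.02,0,0,0,0,-1,0.15,0.02,0,0,0,0,-1,0.15,0.02,0,0,0,0,-1,0.15,0.02,0,0,0,0,-1,0.15,0.02,0,0,0,0])

```text
t: 12.85
ee_pos: [0.5469, -0.146, 0.008]
ee_rot: [-1.566, -0.002, 1.7]
contact_force: [-3.4, -0.6, 1.9]
finger_gap: 0.0007
```

>>> arm_command(plan=[-1,0.12,0.02,0,0,0,0,-1,0.12,0.02,0,0,0,0,-1,0.12,0.02,0,0,0,0,-1,0.12,0.02,0,0,0,0,-1,0.12,0.02,0,0,0,0,-1,0.12,0.02,0,0,0,0,-1,0.1,0.01,0,0,0,0,-1,0.1,0.01,0,0,0,0])

```text
t: 13.65
ee_pos: [0.5665, -0.1428, 0.0079]
ee_rot: [-1.565, -0.003, 1.7]
contact_force: [-8.9, -2.1, 6.7]
finger_gap: 0.0003
```

```bash
python3 -c "
from st import *
S=manip.read_camera('scene')
crop(S['color'],210,120,350,240,5,'pics/s10.png');st((-.103,0),.008)"
```

```text
t 13.7 ee [ 0.5664 -0.1428  0.0078] rack -0.1024 0.0002 rot [-1.565 -0.003  1.7  ] F [-5.34 -0.9   2.67]
F rack -5.42 -0.21
turn units [-0.004 -0.012 -0.002]
target [ 0.5658 -0.1431] shift units [-0.03 -0.02  0.01]
```

View pics/s10.png

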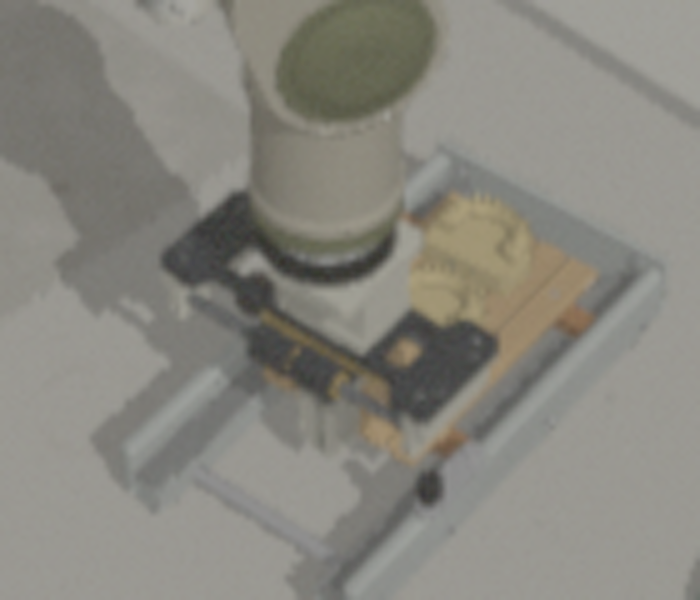

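Force rose to 9 N at rack x = -0.102, which matches the home position. I'll back off 60 mm and inspect.

>>> arm_command(plan=[-1,-0.2,-0.03,0,0,0,0,-1,-0.5,-0.06,0,0,0,0,-1,-0.8,-0.1,0,0,0,0,-1,-0.8,-0.1,0,0,0,0,-1,-0.8,-0.1,0.5,0,0,0,-1,-0.8,-0.1,1,0,0,0,-1,-0.8,-0.1,1,0,0,0,-1,-0.8,-0.1,1,0,0,0])

```text
t: 14.5
ee_pos: [0.4552, -0.1566, 0.0778]
ee_rot: [-1.572, -0.001, 1.703]
contact_force: [0.0, -0.9, -0.5]
finger_gap: 0.0007
```

```bash
python3 -c "
from st import *
S=manip.read_camera('scene');T=manip.read_camera('top')
crop(S['color'],210,120,350,240,5,'pics/s11.png');crop(T['color'],200,100,340,250,4,'pics/t11.png');st((-.103,0),.008)"
```

```text
t 14.6 ee [ 0.4546 -0.1571  0.0792] rack -0.2151 0.0003 rot [-1.573 -0.     1.701] F [ 0.81 -0.22  0.26]
F rack 0.78 -0.32
turn units [-0.001  0.005 -0.004]
target [ 0.5658 -0.1431] shift units [ 5.56  0.7  -3.56]
```

View pics/s11.png

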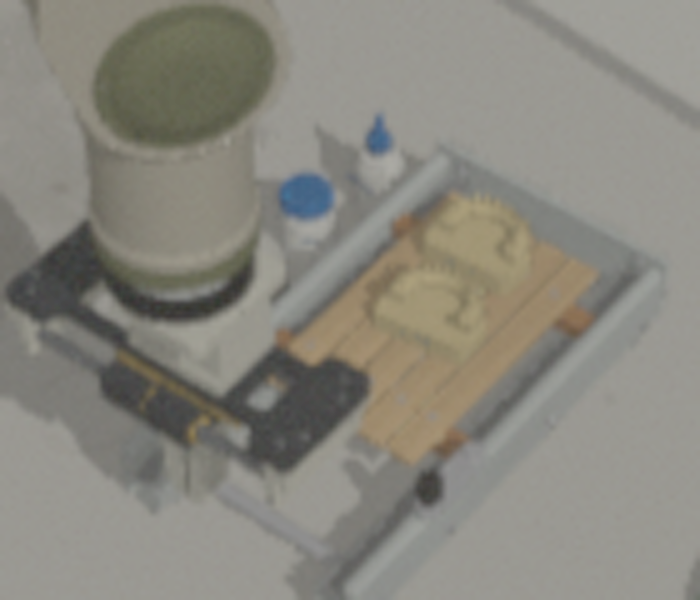

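View pics/t11.png

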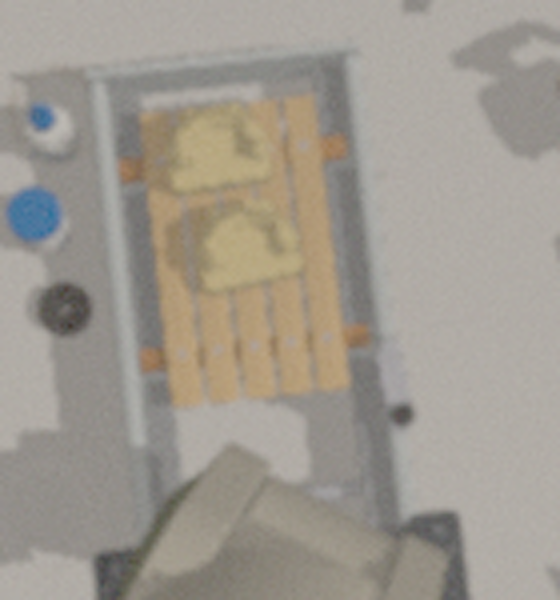

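```bash
python3 -c "
from st import *
S=manip.read_camera('scene');T=manip.read_camera('top')
f=lambda x,y,z:onz(T,200+(x-1.5)/4,100+(y-1.5)/4,z)
g=lambda x,y,z:onz(S,210+(x-2)/5,120+(y-2)/5,z)
for z in (.05,.056):
  for n,p in {'nl':f(172,407,z),'nr':f(350,388,z),'fl':f(140,112,z),'fr':f(314,95,z),'S nr':g(410,463,z),'S fr':g(599,271,z),'knobT':f(401,414,.08),'knobS':g(430,478,.08)}.items():
    d=p[:2]-seat;print(z,n,(d@u).round(4),(d@w).round(4))
hsv=cv2.cvtColor(T['color'],cv2.COLOR_BGR2HSV)
crop(S['color'],270,155,350,220,9,'pics/s12.png')
"
```

```text
0.05 nl -0.0932 0.0576
0.05 nr -0.0941 -0.0548
0.05 fl 0.0968 0.0571
0.05 fr 0.0956 -0.0543
0.05 S nr -0.0936 -0.0563
0.05 S fr 0.0981 -0.0563
0.05 knobT -0.1169 -0.0823
0.05 knobS -0.1146 -0.0856
0.056 nl -0.0939 0.0572
0.056 nr -0.0948 -0.0545
0.056 fl 0.0949 0.0567
0.056 fr 0.0937 -0.054
0.056 S nr -0.0975 -0.0591
0.056 S fr 0.0932 -0.0592
0.056 knobT -0.1169 -0.0823
0.056 knobS -0.1146 -0.0856
```

View pics/s12.png

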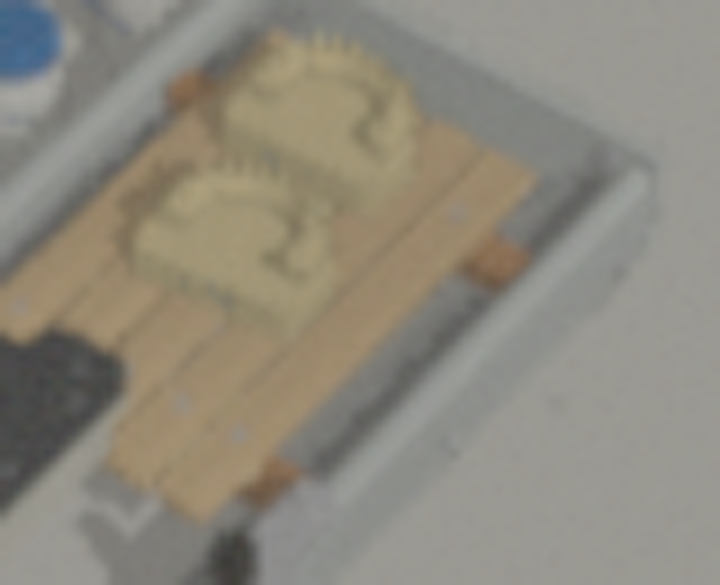

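The board is home: both views agree when I assume a top height of 50 mm and disagree at 56 mm. The near edge is at rack x = -0.094, and the casts are standing. Next is the catch. Its knob is at rack (-0.116, -0.083), so the angle is about 0. I'll turn the tool 45° and approach the knob from the near right.

```bash
python3 -c "
from st import *
st((-.141,-.108),.085)"
```

```text
t 14.7 ee [ 0.4568 -0.1566  0.0777] rack -0.2129 0.0006 rot [-1.573 -0.     1.703] F [-0.04  0.72 -0.1 ]
F rack 0.05 0.72
turn units [-0.001  0.005 -0.008]
target [ 0.5419 -0.2551] shift units [ 4.26 -4.93  0.37]
```

>>> arm_command(plan=[-1,0.3,-0.7,0.2,0,0,0.21,-1,0.5,-0.7,0.1,0,0,0.21,-1,0.6,-0.7,0,0,0,0.21,-1,0.6,-0.7,0,0,0,0.21,-1,0.6,-0.7,0,0,0,0.21,-1,0.6,-0.7,0,0,0,0.21,-1,0.6,-0.6,0,0,0,0.21,-1,0,0,0,0,0,0])

```text
t: 15.5
ee_pos: [0.5424, -0.252, 0.0755]
ee_rot: [-1.578, -0.002, 2.51]
contact_force: [-0.2, 0.6, -0.1]
finger_gap: 0.0006
```

```bash
python3 -c "
from st import *
st((-.141,-.108),.046)
S=manip.read_camera('scene');crop(S['color'],220,120,360,240,5,'pics/s13.png')
print(manip.observe()['joints'].round(2))"
```

```text
t 15.5 ee [ 0.5424 -0.252   0.0755] rack -0.1401 -0.1049 rot [-1.578e+00 -2.000e-03  2.510e+00] F [-0.22  0.6  -0.1 ]
F rack -0.14 0.62
turn units [-0.01   0.009 -1.549]
target [ 0.5419 -0.2551] shift units [-0.02 -0.16 -1.47]
[ 0.51  0.61 -0.24  1.98  0.24  0.58  2.61]
```

View pics/s13.png

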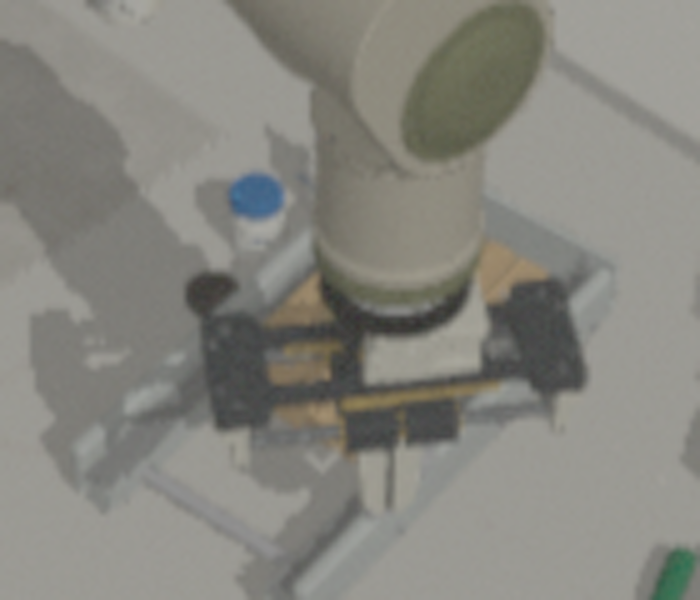

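Joint 7 is at 2.61, close to its 2.63 limit. I'll turn back 15° and lower to knob height.

>>> arm_command(plan=[-1,0,0,0,0,0,-0.2,-1,0,0,0,0,0,-0.2,-1,0,0,0,0,0,-0.15,-1,0,0,-0.4,0,0,0,-1,0,0,-0.4,0,0,0,-1,0,0,-0.4,0,0,0,-1,0,0,-0.3,0,0,0,-1,0,0,0,0,0,0])

```text
t: 16.35
ee_pos: [0.5383, -0.2435, 0.0378]
ee_rot: [-1.577, -0.013, 2.203]
contact_force: [0.1, 1.3, 0.8]
finger_gap: 0.0008
```

```bash
python3 -c "
from st import *
st((-.126,-.096),.046)
S=manip.read_camera('scene');crop(S['color'],260,170,340,240,8,'pics/s14.png')
print(manip.observe()['joints'].round(2))"
```

```text
t 16.35 ee [ 0.5383 -0.2435  0.0378] rack -0.1431 -0.096 rot [-1.577 -0.013  2.203] F [0.14 1.3  0.83]
F rack 0.3 1.28
turn units [-0.027  0.002 -0.963]
target [ 0.5553 -0.2413] shift units [0.85 0.11 0.41]
[ 0.43  0.65 -0.14  2.02  0.16  0.49  2.38]
```

View pics/s14.png

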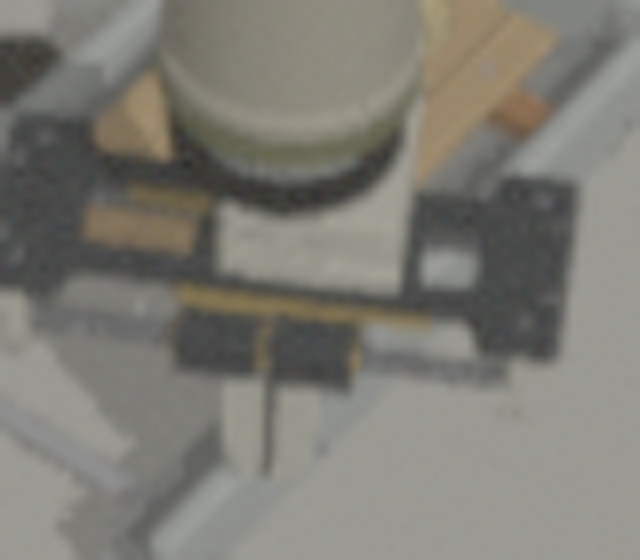

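>>> arm_command(plan=[-1,0,-0.2,0.25,0,0,0,-1,0.1,-0.2,0.16,0,0.02,0,-1,0.1,-0.15,0,0,0,0,-1,0,0,0,0,0,0,-1,0,0,0,0,0,0,-1,0.12,0.09,0,0,0,0,-1,0.12,0.09,0,0,0,0,-1,0,0,0,0,0,0])

```text
t: 17.2
ee_pos: [0.5488, -0.2529, 0.0485]
ee_rot: [-1.57, -0.017, 2.202]
contact_force: [0.1, -0.3, -0.6]
finger_gap: 0.0006
```

```bash
python3 -c "
from st import *
st((-.126,-.096),.046)
T=manip.read_camera('top');crop(T['color'],230,130,350,250,5,'pics/t14.png')
"
```

```text
t 17.2 ee [ 0.5488 -0.2529  0.0485] rack -0.1339 -0.1066 rot [-1.57  -0.017  2.202] F [ 0.06 -0.27 -0.58]
F rack 0.03 -0.28
turn units [-0.03  -0.014 -0.96 ]
target [ 0.5553 -0.2413] shift units [ 0.32  0.58 -0.12]
```

View pics/t14.png

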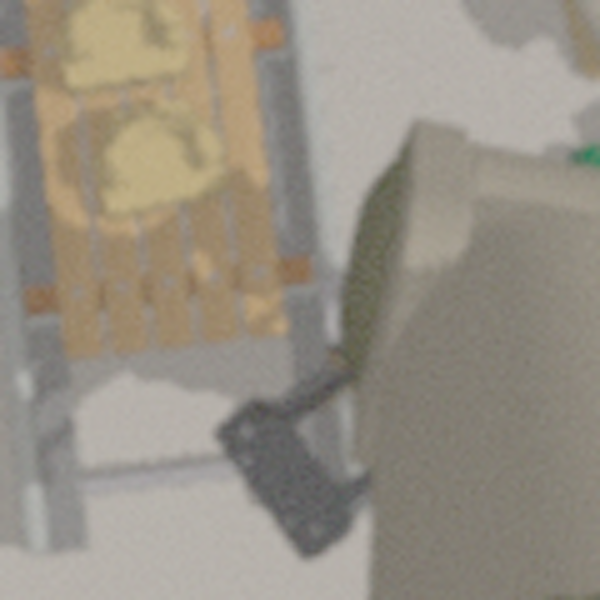

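>>> arm_command(plan=[-1,0.11,0.2,-0.05,0,0,0,-1,0.11,0.2,-0.05,0,0,0,-1,0.11,0.2,0,0,0,0,-1,0,0.25,0,0,0,0,-1,0,0.25,0,0,0,0,-1,0.05,0.25,0,0,0,0,-1,0.1,0.25,0,0,0,0,-1,0.1,0.25,0,0,0,0])

```text
t: 18.05
ee_pos: [0.5553, -0.2134, 0.0452]
ee_rot: [-1.562, -0.023, 2.2]
contact_force: [-2.5, 1.0, 1.5]
finger_gap: 0.0003
```

```bash
python3 -c "
from st import *
st((-.116,-.0664),.046)
S=manip.read_camera('scene');crop(S['color'],260,170,340,240,8,'pics/s15.png')
T=manip.read_camera('top');crop(T['color'],230,130,350,250,5,'pics/t15.png')
"
```

```text
t 18.05 ee [ 0.5553 -0.2134  0.0452] rack -0.1224 -0.0683 rot [-1.562 -0.023  2.2  ] F [-2.51  0.98  1.51]
F rack -2.37 1.3
turn units [-0.035 -0.033 -0.958]
target [ 0.5614 -0.2107] shift units [0.31 0.13 0.04]
```

View pics/s15.png

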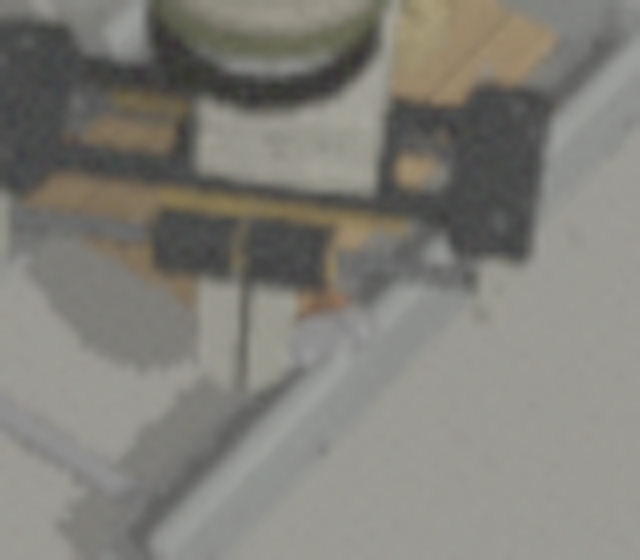

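View pics/t15.png

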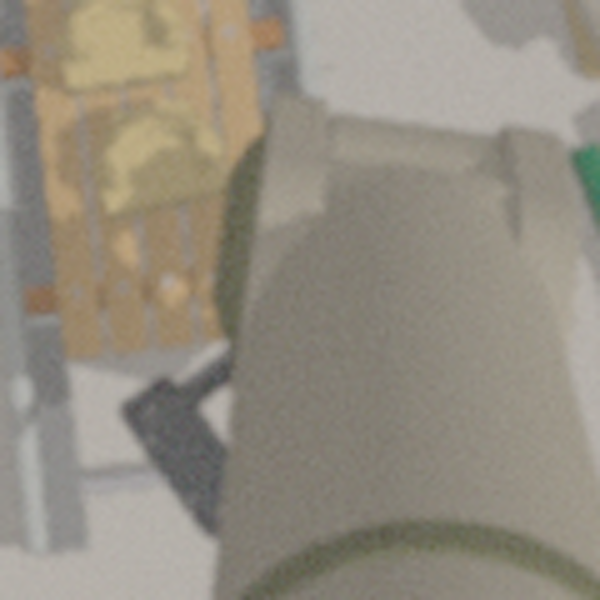

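The catch is turning: the silver strip at crop (330, 330) now swings in over the board behind the fingers. I'll follow the arc.

>>> arm_command(plan=[-1,0.1,0.2,0,0,0,0,-1,0.15,0.2,0,0,0,0,-1,0.2,0.2,0,0,0,0,-1,0.25,0.15,0,0,0,0,-1,0.25,0.1,0,0,0,0,-1,0.25,0.1,0,0,0,0,-1,0.25,0.05,0,0,0,0,-1,0.2,0,0,0,0,0])

```text
t: 18.95
ee_pos: [0.5917, -0.191, 0.0452]
ee_rot: [-1.562, -0.024, 2.202]
contact_force: [-12.4, -1.6, 5.3]
finger_gap: 0.0008
```

```bash
python3 -c "
from st import *
st((-.083,-.049),.046)
S=manip.read_camera('scene');crop(S['color'],260,160,340,230,8,'pics/s16.png')
"
```

```text
t 18.95 ee [ 0.5917 -0.191   0.0452] rack -0.0835 -0.0508 rot [-1.562 -0.024  2.202] F [-12.41  -1.6    5.35]
F rack -12.51 -0.0
turn units [-0.036 -0.033 -0.961]
target [ 0.5919 -0.1892] shift units [0.01 0.09 0.04]
```

View pics/s16.png

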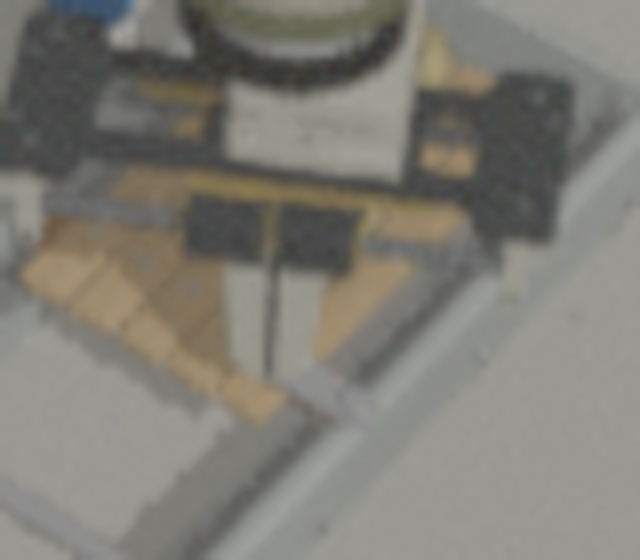

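Force is 12.5 N at the stop position. I'll back away, lift and inspect.

>>> arm_command(plan=[-1,-0.3,-0.1,0,0,0,0,-1,-0.6,-0.2,0,0,0,0,-1,-0.8,-0.2,0.3,0,0,0,-1,-0.8,-0.2,1,0,0,0,-1,-0.8,0,1,0,0,0,-1,-0.8,0,1,0,0,0,-1,-0.8,0,1,0,0,0,-1,0,0,1,0,0,0])

```text
t: 19.8
ee_pos: [0.4831, -0.2081, 0.1537]
ee_rot: [-1.56, -0.024, 2.198]
contact_force: [0.1, 0.4, -0.3]
finger_gap: 0.0008
```

```bash
python3 -c "
from st import *
st()
S=manip.read_camera('scene');crop(S['color'],220,120,350,230,5.5,'pics/s17.png')
T=manip.read_camera('top');crop(T['color'],200,100,340,250,4,'pics/t17.png')
"
```

```text
t 19.8 ee [ 0.4831 -0.2081  0.1537] rack -0.1934 -0.0538 rot [-1.56  -0.024  2.198] F [ 0.12  0.38 -0.31]
F rack 0.17 0.36
turn units [-0.036 -0.037 -0.954]
```

View pics/s17.png

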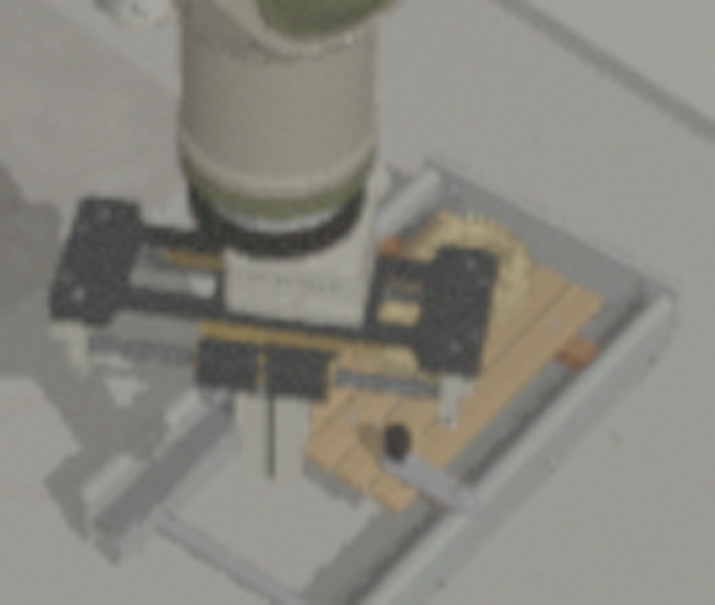

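View pics/t17.png

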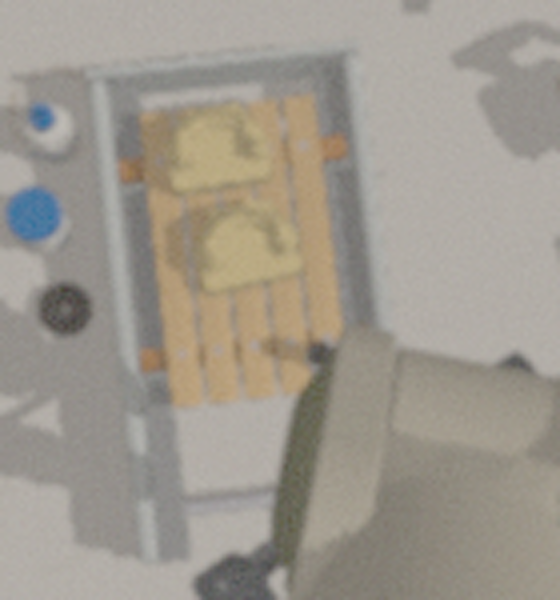

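```bash
python3 -c "
from st import *
T=manip.read_camera('top');S=manip.read_camera('scene')
p=[onz(T,200+(318-1.5)/4,100+(351-1.5)/4,.078),onz(S,220+(397-2.2)/5.5,120+(433-2.2)/5.5,.08)]
for q in p:
  d=q[:2]-seat;x,y=d@u,d@w;print(x.round(4),y.round(4),'angle',np.arctan2(y+.082,-.072-x).round(3),'r',np.hypot(y+.082,x+.072).round(4))
f=lambda x,y,z:onz(T,200+(x-1.5)/4,100+(y-1.5)/4,z)
for q in (f(172,407,.05),f(140,112,.05),f(314,95,.05)): d=q[:2]-seat;print((d@u).round(4),(d@w).round(4))
crop(S['color'],265,175,325,225,12,'pics/s18.png')
"
```

```text
-0.0724 -0.0366 angle 1.562 r 0.0454
-0.0721 -0.04 angle 1.568 r 0.042
-0.0932 0.0576
0.0968 0.0571
0.0956 -0.0543
```

View pics/s18.png

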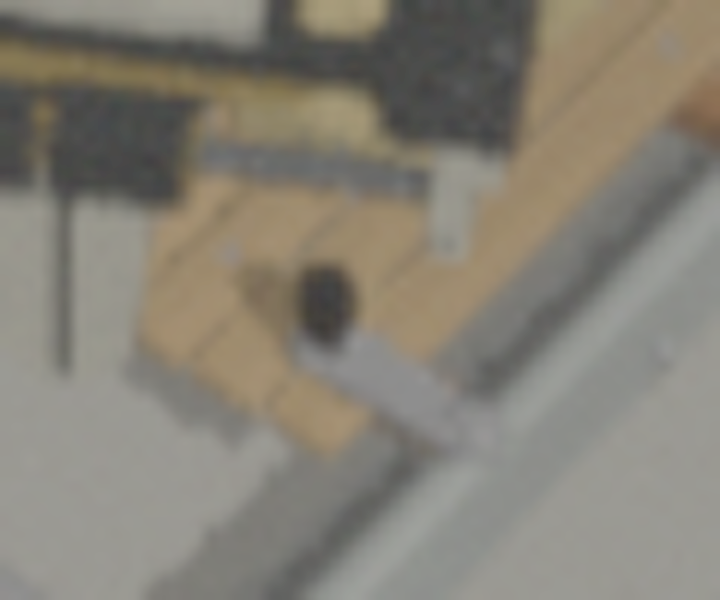

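The catch is at about 1.565 rad in both views (knob at rack (-0.072, -0.038)), the board is home, the casts are standing and the fingers are clear. Handing in.

```bash
python3 -c "
from rig import manip
print(manip.observe()['joint_vel'].round(3)); print(manip.close_job())"
```

```text
[-0.011  0.031  0.001  0.003 -0.    -0.001 -0.003]
the job is handed in; nothing more can be done
None
```

I pushed the board about 70 mm along the runners until it dropped into its notches. Then I pushed the catch knob round to its stop, backed the arm clear, and handed the job in at about t = 20 s; no verdict was reported.

**Board:** the push ran at about 3 N and rose to 9 N when the notch walls stopped it. Both cameras agree only if the board's top is 50 mm up, which is its seated height, rather than 56 mm. It lies about 1.5 mm past centre, within the 6 mm allowed.

**Catch:** the push ended at 12.5 N against the stop. The measured angle is 1.56–1.57 rad in both views, above the 1.35 required.

**Casts and other things:** in the last pictures the casts stand on the board as before. The wheel, jar and dropper bottle look unmoved. I did not measure any of these or check the things on the right separately, but the arm never went near those.

**What disagreed:**
- **Fingertip height:** the fingertips appeared about 20 mm higher in the pictures than the reported tool position. My first push therefore passed just above the slats without touching or moving anything, and I corrected the height.
- **Joint 7:** it came to 2.61 against its 2.63 limit while I turned the tool for the catch. I turned it back at once.
- **Drift:** the tool drifted up to 9 mm sideways on descents. I corrected this before each push.

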